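Turn the wrongly placed culture dish on the reading stands

TASK

Three small reading stands hold culture dishes for inspection, and each dish should lean on its stand with the labelled base facing outward. One dish has been put on its stand the wrong way round, with its label hidden against the back plate: take it off, turn it over and seat it on the empty stand, label facing outward, resting on both pegs and flat against the back plate. Leave the correctly placed dish on its stand.

Things in the scene. Friction and masses are not known exactly. Their poses are not given: they have to be found in the camera images.
- dish: the wrong-way dish: closed round clear dish with set blue gel, 60 mm across (58 in the 4 mm at the base), 16 mm thick, 30 g. Origin at its centre; +z points out of the base, the face with a white paper label; -z out of the lid, unlabelled, with a thin white ring. It leans on a stand like stand_out, centred on its seat, +z into the back plate (130 degrees from vertical). Grip across the diameter.
- good_dish: identical dish leaning correctly on the third, identical stand: label outward, +z 50 degrees from vertical. To be left there. Same frame as the other dish.
- stand_out_seat (a point): where a well-seated dish's centre lies on the empty stand, 75 mm above the table. +z points outward, square to the back plate, 50 degrees from vertical, towards the robot (-x within 20 degrees); +x down along the plate, y level across it. The plate's face lies 8 mm behind this point. Two 8 mm pegs 27 mm below and 20 mm to each side stand 23 mm out and carry the rim like a V.
- stand_out: the empty aluminium stand, fixed; origin under the seat, on the table. Back plate 36 mm wide, from 8 mm above the seat point to 44 below along the plate; crossbar 54 mm wide 24 to 36 mm below; foot 90 x 70 x 5 mm. Nothing above or beside a seated dish: fingers fit down along the plate on both sides. The 3 stands are over 150 mm apart, in any order; loose things nearby are under 36 mm tall.
Not all that is in view belongs to the job. What is shaped like the dish but brown is not meant. What is shaped like the good_dish but pink is not meant.

How it is judged:
At the end, for the whole second after the job is handed in: The turned dish rests on the stand that was empty, its centre within 12 mm of the seat point, square to the plate within 10 degrees, label outward, at rest; the other dish is on its own stand within 15 mm of its start, label outward (distance between dish and stand_out_seat below 0.012 m and angle between the z axis of dish and the z axis of stand_out_seat, either way round below 0.18 rad and angle between each of dish, good_dish's own z axis and vertical below 1.2 rad and linear speed of dish below 0.02 m/s and distance of good_dish from where it was at the start of the episode below 0.015 m); the robot touches nothing.
It also fails if it takes over 42 s, if anything falls off the work surface, if the arm or the gripper's body presses on something with over 40 N, if the wrist force passes 120 N, or if a joint passes its speed limit or range.

ROBOT

A 7-joint arm with a two-finger parallel gripper is mounted at the origin on the work surface. World frame = base frame: x ahead of the robot, y to its left, z up, the work surface at z = 0. Lengths are in m, angles in rad, forces in N, time in s.
With the tool pointing down it reaches from about 0.35 to 0.9 m from the base axis. Payload 8.1 kg.
Tool frame: the origin (TCP) lies at the very end of the fingers, on their centre line; the grasp point (between the pads) lies 19 mm behind it; z points along the fingers, y is the line along which they close (so a half turn about z gives the same grasp; the last joint's range is limited). The gripper opens to 92 mm and grips with 3 to 60 N. Pads are 19 mm wide; open, the fingers measure 130 mm over their backs; the gripper's body (75 mm by 190 mm) begins 47 mm behind the grasp point.
Start: joints at [-1.435, 0.434, 0.025, 1.573, -0.012, 1.134, -0.075], TCP at [0.148, 0.607, 0.227] pointing down, gripper open.
Joint ranges: [-2.62, 2.62], [-0.44, 2.09], [-1.27, 1.32], [0.08, 2.57], [-1.32, 4.46], [0.12, 2], [-2.74, 2.74]. Speed limits (rad/s): [2.22, 2.22, 3.01, 3.01, 3.14, 3.14, 3.14].

INTERFACE

Orientations are given as a rotation vector (axis times angle).
In Python, from cell import arm gives the robot as it stands.
- The arm moves only by the shell command python3 -m pendant 'ROWS' [FORCE]. ROWS is a JSON object of lists of equal length, an entry for each row: "slide": the shift along the tool's x, y, z in units of 0.3 m (1.0 is 0.3 m), a list of three; "dr": the turn, a rotation vector about the tool's x, y, z in units of 0.12 rad (1.0 is 0.12 rad), a list of three; "claw": the opening, from 0 (shut) to 1 (fully open). In form: {"slide": [[tx, ty, tz], ...], "dr": [[ax, ay, az], ...], "claw": [claw, ...]}. A call has 1 to 10 rows; each row shifts and turns the commanded pose from where the row before left it, along the tool's axes as they then stand; what a row does not reach is not made up. A row lasts 1/10 s, in which the tool goes at most 50 mm and 8.59 degrees, less where a joint would pass 70% of its speed; a pose out of reach is approached as far as the arm can. A call with a number of a shift or a turn outside -1 to 1 is refused whole. A call with a gripper value outside its range is refused whole. The fingers move at their own pace and stop on an object; FORCE is the grip in N (left out, the last holds). Time passes only in rows, so rows that do not move let the fingers close. It gives the time, the measured TCP pose, the force, the opening and the grip force at its end, in the units of the state.
- arm.observe(): the state, without advancing time (a new reading comes with each control period).
- arm.get_image(name): name is "scene" or "top" or "wrist"; returns the picture (420x560x3 uint8, red, green, blue); there is no depth.
- arm.calibration(name): a dict with "K" (3x3 intrinsics, pixels), "dist" ([k1, k2, p1, p2, k3] as OpenCV has them; the pictures are not rectified), "xyz" and "orientation" of the camera in the world. Camera axes: x right, y up, looking along -z (the intrinsics and any distortion apply to the point x, -y, -z); pixel columns grow to the right and rows downward; lengths in m; the calibration is good to about 2 mm. A picture is of the moment at which its call begins: read the wrist's pose just before it. calibration takes no time and is no camera call; for the wrist camera it gives the pose at the moment of the call.
- arm.sign_off(): hands the job in; it is judged then, once.
The state is a dict: "clock": time; "joints": joint angles; "dq": joint speeds; "joint_efforts": joint torques, N m; "position": TCP position; "ee_rot": TCP orientation; "force": force on the tool from outside, world axes, zero at the start; "ft_torque": the same for the moment, N m; "width": opening from 0.0 (shut) to 1.0 (fully open); "gripper_force": force on a finger pad.
Only numpy, scipy, OpenCV 4.12 (cv2) and the standard library are available. Lean on these libraries where they do the work, as an engineer would, in place of code of your own. Each camera call takes 0.05 s, during which the arm holds its last target. There are 200 camera calls.

## Working session

There is one attempt and no reset: what is moved stays moved. The work goes in short steps, Python scripts to look and compute and a shell command to move; the robot and the scene stay as the last step left them, time stands still between calls to the robot, and variables do not carry over. Pictures are saved under pics/ and viewed, at most 10 in all, crops included, and the job is handed in when it is done.

```bash
mkdir -p pics; ls
python3 - <<'E'
from cell import arm
import cv2, numpy as np
print(arm.observe())
for n in("scene","top"):
    c=arm.calibration(n); print(n,c)
    cv2.imwrite(f"pics/{n}0.png",arm.get_image(n)[:,:,::-1])
E
```

```text
pics
{'clock': 0.0, 'joints': array([-1.43461958,  0.43523047,  0.02495545,  1.5740908 , -0.01161236,
        1.13399672, -0.07509207]), 'dq': array([ 0.000943  , -0.00040882, -0.00081306,  0.00092086,  0.00032028,
       -0.00022901,  0.00086443]), 'joint_efforts': array([-1.35842452e-04, -6.67846656e+01,  9.84852389e-01, -3.14455283e+01,
       -6.05158811e-02,  4.29930235e-02,  2.27710061e-04]), 'position': array([0.1477424 , 0.60676167, 0.22594255]), 'ee_rot': array([-3.74251362e-01, -3.11915618e+00,  2.48035636e-03]), 'force': array([ 0.48932989, -0.47707382, -0.64630092]), 'ft_torque': array([-0.01505907,  0.02219413,  0.03790974]), 'gripper_force': 0.0, 'width': 0.9998284543195364}
scene {'K': array([[474.65976131,   0.        , 278.42008262],
       [  0.        , 474.65976131, 209.07356494],
       [  0.        ,   0.        ,   1.        ]]), 'dist': array([-0.15914649,  0.        ,  0.        ,  0.        ,  0.        ]), 'xyz': array([ 0.94554015, -0.00722537,  0.78960094]), 'orientation': array([0.44497267, 0.45546598, 1.59378022])}
top {'K': array([[449.6571489 ,   0.        , 273.87661377],
       [  0.        , 449.6571489 , 211.25125474],
       [  0.        ,   0.        ,   1.        ]]), 'dist': array([-0.08800564,  0.        ,  0.        ,  0.        ,  0.        ]), 'xyz': array([ 0.28868833, -0.02654168,  1.11020524]), 'orientation': array([ 0.13954123, -0.14086424, -1.54580371])}
```

View pics/scene0.png

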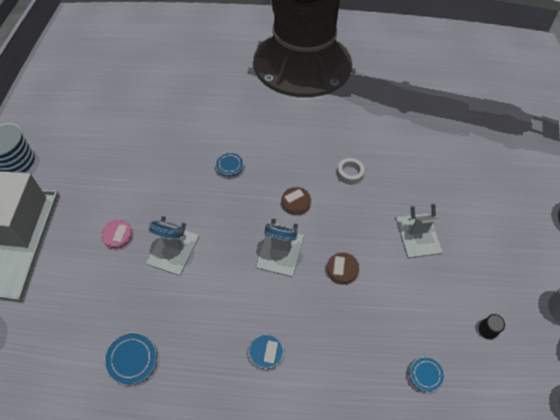

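View pics/top0.png

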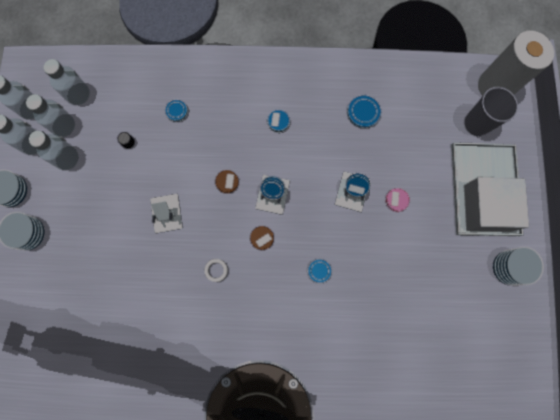

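The scene view shows the empty stand on the right (420,230), a ring-side dish on the middle stand (281,235) and another on the left stand (168,232). In the top view these are at (165,213), (272,190) and (355,185). The top view shows a label on the right-hand dish, so the middle one looks like the wrong-way dish. I'll zoom in to confirm.

Run:
```python
import cv2, numpy as np
s=cv2.imread("pics/scene0.png");t=cv2.imread("pics/top0.png")
z=lambda im,u,v:cv2.resize(im[v-32:v+33,u-32:u+33],(264,264),interpolation=cv2.INTER_CUBIC)
cv2.imwrite("pics/zoom0.png",np.vstack([np.hstack([z(s,170,240),z(s,281,245),z(s,420,232)]),np.hstack([z(t,355,190),z(t,272,192),z(t,165,213)])]))
```

```text
(no output)
```

View pics/zoom0.png

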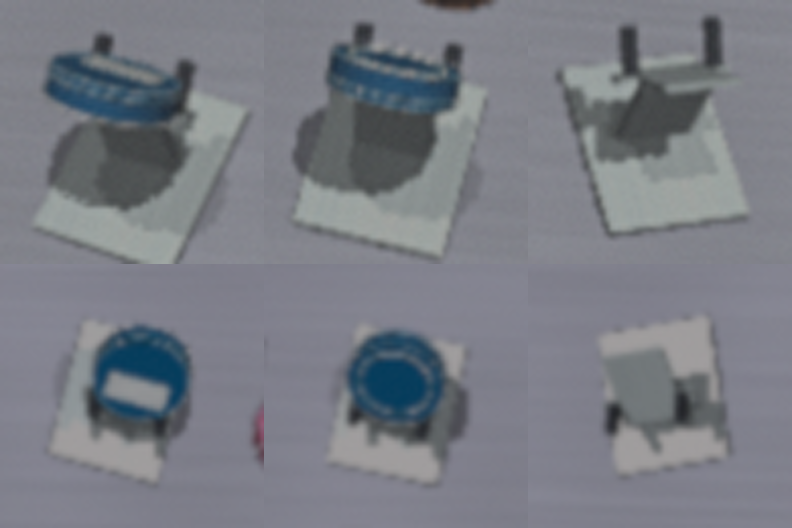

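The zoom confirms it. The left/scene (top-right) dish shows its label outward, so it's the good one. The middle dish shows the ring outward, so it's the one to turn. The stand at top (165,213) is empty. Next I'll measure the feet and dish centres.

```bash
cat > h.py <<'E'
import cv2, numpy as np
from scipy.spatial.transform import Rotation as R
from cell import arm
def ray(c,uv):
    p=cv2.undistortPoints(np.float64(uv).reshape(-1,1,2),c["K"],c["dist"])[:,0]
    d=np.c_[p[:,0],-p[:,1],-np.ones(len(p))]@R.from_rotvec(c["orientation"]).as_matrix().T
    return np.array(c["xyz"]),d
def cast(c,uv,z):
    o,d=ray(c,uv); return o+d*((z-o[2])/d[:,2])[:,None]
def proj(c,P):
    q=(np.atleast_2d(P)-c["xyz"])@R.from_rotvec(c["orientation"]).as_matrix()
    return cv2.projectPoints(q*[1,-1,-1],np.zeros(3),np.zeros(3),c["K"],c["dist"])[0][:,0]
def tri(rays):
    A=np.zeros((3,3));b=np.zeros(3)
    for o,d in rays:
        d=d[0]/np.linalg.norm(d[0]);M=np.eye(3)-np.outer(d,d);A+=M;b+=M@o
    return np.linalg.solve(A,b)
E
cat > m.py <<'E'
from h import *
boxes={"good":((355,190),(170,240)),"wrong":((272,192),(281,245)),"empty":((165,213),(420,232))}
im={"top":cv2.imread("pics/top0.png"),"scene":cv2.imread("pics/scene0.png")}
for k,(a,b) in boxes.items():
    rays=[]
    for n,(u,v) in (("top",a),("scene",b)):
        c=arm.calibration(n);x0,y0=u-34,v-34
        w=cv2.resize(im[n][y0:y0+68,x0:x0+68],None,fx=4,fy=4,interpolation=cv2.INTER_CUBIC)
        hsv=cv2.cvtColor(w,cv2.COLOR_BGR2HSV)
        def hull(m):
            cs=cv2.findContours(m.astype(np.uint8)*255,cv2.RETR_EXTERNAL,cv2.CHAIN_APPROX_NONE)[0]
            h=cv2.convexHull(max(cs,key=cv2.contourArea)); return h[:,0]
        px=lambda p:(np.float64(p)+.5)/4-.5+[x0,y0]
        B,G,Rr=[w[...,i].astype(int) for i in range(3)]
        # table is bluish; foot is neutral/greenish and brighter in G-B
        m=((G-B>-8 )&(G>120))
        f=hull(cv2.morphologyEx(m.astype(np.uint8),cv2.MORPH_OPEN,np.ones((5,5))))
        P=cast(c,px(f),0.005)
        r=cv2.minAreaRect((P[:,:2]*1000).astype(np.float32))
        print(k,n,"foot c",np.round(r[0],1),"size",np.round(r[1],1),"ang",round(r[2],1))
        if k!="empty":
            h=hull((hsv[...,0]>95)&(hsv[...,0]<115)&(hsv[...,1]>120))
            M=cv2.moments(h);ce=px([M["m10"]/M["m00"],M["m01"]/M["m00"]])
            print("   dish",ce,np.round(cast(c,ce,.075),4)); rays.append(ray(c,ce))
    if rays: print("   tri",np.round(tri(rays),4))
E
python3 m.py
```

```text
good top foot c [ 544.5 -221.5] size [71.9 92.4] ang 75.5
   dish [357.39013651 184.82679816] [[ 0.5439 -0.2224  0.075 ]]
good scene foot c [ 546.8 -223.8] size [73.2 96.8] ang 73.5
   dish [163.17       233.17096244] [[ 0.554  -0.2257  0.075 ]]
   tri [ 0.5473 -0.227   0.0629]
wrong top foot c [510.9 -16.4] size [72.9 47.9] ang 78.7
   dish [272.19261033 187.69165401] [[ 0.5325 -0.0204  0.075 ]]
wrong scene foot c [534.4 -22.1] size [76.2 93.6] ang 80.3
   dish [280.37249346 232.74002833] [[ 0.5373 -0.0223  0.075 ]]
   tri [ 0.5339 -0.0214  0.0692]
empty top foot c [497.8 249.5] size [55.6 72.2] ang 9.4
empty scene foot c [493.6 247.3] size [64.9 73.3] ang 11.8
```

```bash
cat > f.py <<'E'
from h import *
T={"good":{"top":(355,190,0,264,[(85,318,0),(50,452,1),(158,485,2)]),"scene":(170,240,0,0,[(250,107,3),(176,266,3.5),(34,226,0)][:1]+[(34,226,0)])},
"wrong":{"top":(272,192,264,264,[(358,325,0),(328,460,1),(437,485,2),(467,345,3)]),"scene":(281,245,264,0,[(487,88,2),(443,258,3),(293,220,0)])},
"empty":{"top":(165,213,528,264,[(598,338,0),(618,477,1),(730,455,2),(708,316,3)]),"scene":(420,232,528,0,[(560,70,2),(748,214,0),(610,236,3)])}}
# corner ids: 0 = far +y, 1 = near +y, 2 = near -y, 3 = far -y (top view: left is +y, up is +x)
loc=np.array([[45,35],[-45,35],[-45,-35],[45,-35]])/1000
T["good"]["scene"]=(170,240,0,0,[(250,107,1),(34,226,3)])
T["wrong"]["scene"]=(281,245,264,0,[(487,88,1),(443,258,0),(293,220,3)])
T["empty"]["scene"]=(420,232,528,0,[(560,70,2),(748,214,0),(610,236,3)])
def fit(Q,L):
    q,l=Q.mean(0),L.mean(0);H=(L-l).T@(Q-q);a=np.arctan2(H[0,1]-H[1,0],H[0,0]+H[1,1])
    M=np.array([[np.cos(a),-np.sin(a)],[np.sin(a),np.cos(a)]]);t=q-M@l
    return t,a,(L@M.T+t-Q)
res={}
for k,v in T.items():
    Qs=[];Ls=[]
    for n,(u,vv,ox,oy,cs) in v.items():
        c=arm.calibration(n)
        uv=np.array([[(x-ox+.5)*65/264-.5+u-32,(y-oy+.5)*65/264-.5+vv-32] for x,y,_ in cs])
        Q=cast(c,uv,.005)[:,:2];L=loc[[i for *_,i in cs]]
        t,a,e=fit(Q,L);print(k,n,np.round(t,4),round(np.degrees(a),1),np.round(e*1000,1).tolist())
        Qs.append(Q);Ls.append(L)
    t,a,e=fit(np.vstack(Qs),np.vstack(Ls));print("  both",np.round(t,4),round(np.degrees(a),1));res[k]=(t,a)
D={"good":[.547,-.2245],"wrong":[.5345,-.0213]}
for k in D:
    t,a=res[k];print(k,"dish in foot mm",np.round(R.from_euler("z",-a).apply(np.r_[np.array(D[k])-t,0])*1000,1))
# overlays: seat + pegs + dish circle at a given offset in foot frame
im={n:cv2.imread(f"pics/{n}0.png") for n in("top","scene")};rows=[]
def seat(k,off=0.0):
    t,a=res[k];m=R.from_euler("z",a);o=m.apply([off,0,0])+[*t,.075]
    z=m.apply([-np.sin(np.radians(50)),0,np.cos(np.radians(50))]);x=m.apply([-np.cos(np.radians(50)),0,-np.sin(np.radians(50))])
    return o,np.c_[x,np.cross(z,x),z]
th=np.linspace(0,2*np.pi,60)
for n in im:
    c=arm.calibration(n);r=[]
    for k in T:
        o,M=seat(k)
        u,v,*_=T[k][n];w=cv2.resize(im[n][v-32:v+33,u-32:u+33],(264,264),interpolation=cv2.INTER_CUBIC)
        def dr(P,col,closed=False):
            p=(proj(c,P)-[u-32,v-32]+.5)*264/65-.5
            cv2.polylines(w,[np.int32(np.round(p*16))],closed,col,1,cv2.LINE_AA,4)
        for y in(-.02,.02): dr([o+M@[.027,y,-.008],o+M@[.027,y,.015]],(0,0,255))
        for zz in(-.008,.008): dr([o+M@[.03*np.cos(s),.03*np.sin(s),zz] for s in th],(0,255,255) if k!="empty" else (0,255,0),True)
        t,a=res[k];dr([np.r_[R.from_euler("z",a).apply(np.r_[l,0])[:2]+t,.005] for l in loc],(255,0,255),True)
        r.append(w)
    rows.append(np.hstack(r))
if __name__=="__main__":
    cv2.imwrite("pics/ov0.png",np.vstack(rows))
    for k in T: print(k,np.round(seat(k)[0],4))
E
python3 f.py
```

```text
good top [ 0.5443 -0.2233] -15.1 [[0.1, -0.4], [-0.6, 0.6], [0.5, -0.1]]
good scene [ 0.5466 -0.2223] -14.2 [[-0.3, 0.3], [0.3, -0.3]]
  both [ 0.5453 -0.2228] -14.5
wrong top [ 0.533  -0.0211] -10.8 [[1.3, 0.2], [-1.0, 0.7], [0.1, -0.6], [-0.4, -0.3]]
wrong scene [ 0.5348 -0.0217] -10.6 [[-0.3, 0.6], [-0.2, 0.0], [0.6, -0.6]]
  both [ 0.5338 -0.0213] -10.8
empty top [0.4783 0.245 ] 12.3 [[0.8, 0.4], [-0.4, -0.3], [-0.7, -0.2], [0.4, 0.2]]
empty scene [0.4817 0.2428] 11.8 [[0.0, -0.7], [0.7, 0.9], [-0.7, -0.2]]
  both [0.4798 0.244 ] 12.0
good dish in foot mm [ 2.  -1.2  0. ]
wrong dish in foot mm [0.7 0.2 0. ]
good [ 0.5453 -0.2228  0.075 ]
wrong [ 0.5338 -0.0213  0.075 ]
empty [0.4798 0.244  0.075 ]
```

View pics/ov0.png

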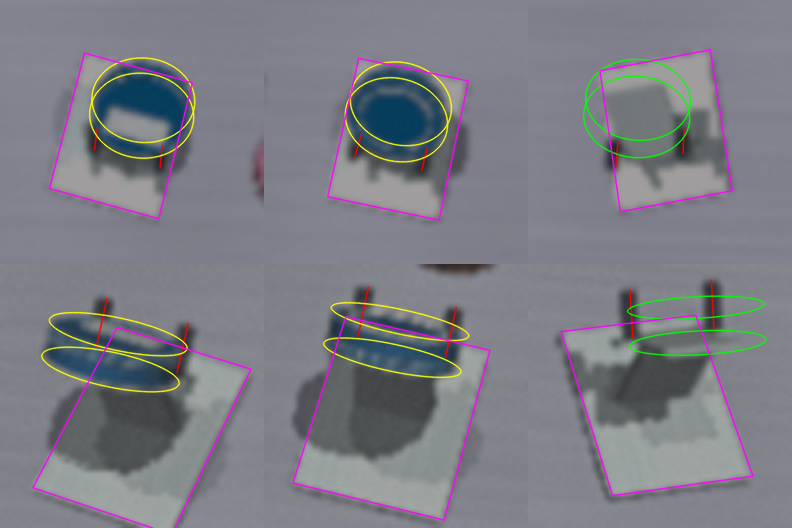

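The foot fits agree with the dish positions to within about 2 mm, and the foot centre coincides with the seat point. Next is a planner that works out slides and turns in pendant units.

```bash
cat > p.py <<'E'
import sys
from h import *
S={"wrong":([.5338,-.0213,.075],-10.8),"empty":([.4798,.2440,.075],12.0)}
def seat(k):
    o,a=S[k];m=R.from_euler("z",a,degrees=True);s,c=np.sin(np.radians(50)),np.cos(np.radians(50))
    z=m.apply([-s,0,c]);x=m.apply([-c,0,-s]);return np.array(o),np.c_[x,np.cross(z,x),z]
def plan(k,off,sgn):
    """grasp point at seat+M@off (seat axes, mm); tool z = seat x, tool y = sgn*seat y"""
    o,M=seat(k);z=M[:,0];y=sgn*M[:,1];T=np.c_[np.cross(y,z),y,z]
    t=o+M@(np.array(off)/1000)+z*.019
    s=arm.observe();C=R.from_rotvec(s["ee_rot"]);d=t-s["position"]
    rv=(C.inv()*R.from_matrix(T)).as_rotvec()
    print("t",round(s["clock"],2),"pos",np.round(s["position"],4),"q",np.round(s["joints"],2),"F",np.round(s["force"],1),"w",round(s["width"],3),"gf",round(s["gripper_force"],1))
    print("slide now axes (units)",np.round(C.inv().apply(d)/.3,4),"| in target axes",np.round(T.T@d/.3,4),"| dr units",np.round(rv/.12,3),"deg",round(np.degrees(np.linalg.norm(rv)),1))
if __name__=="__main__": plan(sys.argv[1],eval(sys.argv[2]),int(sys.argv[3]))
E
python3 p.py wrong "[-100,0,30]" -1
```

```text
t 0.1 pos [0.1478 0.6068 0.226 ] q [-1.43  0.44  0.03  1.57 -0.01  1.13 -0.08] F [-0.3 -0.7 -0.2] w 1.001 gf 0.0
slide now axes (units) [-1.8425 -1.7245  0.235 ] | in target axes [-1.4923 -1.8155 -0.949 ] | dr units [ 0.135  5.817 -0.407] deg 40.1
```

```bash
python3 -m pendant '{"slide":[[-0.092,-0.086,0],[-0.092,-0.086,0],[-0.092,-0.086,0],[-0.092,-0.086,0],[-0.092,-0.086,0],[-0.092,-0.086,0],[-0.092,-0.086,0],[-0.092,-0.086,0],[-0.092,-0.086,0],[-0.092,-0.086,0]],"dr":[[0,0,0],[0,0,0],[0,0,0],[0,0,0],[0,0,0],[0,0,0],[0,0,0],[0,0,0],[0,0,0],[0,0,0]],"claw":[1,1,1,1,1,1,1,1,1,1]}' 20; python3 p.py wrong "[-100,0,30]" -1
```

```text
clock: 1.1
position: [0.3554, 0.2897, 0.2266]
ee_rot: [-0.374, -3.119, 0.0]
force: [0.4, 0.9, -0.0]
width: 1.0
gripper_force: 0.0
t 1.1 pos [0.3554 0.2897 0.2266] q [-0.95  0.16  0.17  1.97 -0.03  1.01  0.57] F [ 0.4  0.9 -0. ] w 1.0 gf 0.0
slide now axes (units) [-0.9198 -0.8617  0.2343] | in target axes [-0.821  -0.907  -0.3831] | dr units [ 0.145  5.815 -0.403] deg 40.1
```

```bash
python3 -m pendant '{"slide":[[-0.092,-0.086,0],[-0.092,-0.086,0],[-0.092,-0.086,0],[-0.092,-0.086,0],[-0.092,-0.086,0],[-0.092,-0.086,0],[-0.092,-0.086,0],[-0.092,-0.086,0],[-0.092,-0.086,0],[-0.092,-0.086,0]],"dr":[[0,0,0],[0,0,0],[0,0,0],[0,0,0],[0,0,0],[0,0,0],[0,0,0],[0,0,0],[0,0,0],[0,0,0]],"claw":[1,1,1,1,1,1,1,1,1,1]}' && python3 -m pendant '{"slide":[[0,0,0],[0,0,0],[0,0,0],[0,0,0],[0,0,0],[0,0,0],[0,0,0],[0,0,0],[0,0,0]],"dr":[[0.02,0.7,-0.05],[0.02,0.7,-0.05],[0.02,0.7,-0.05],[0.02,0.7,-0.05],[0.02,0.7,-0.05],[0.02,0.7,-0.05],[0.01,0.7,-0.05],[0.01,0.7,-0.05],[0,0.2,0]],"claw":[1,1,1,1,1,1,1,1,1]}'; python3 p.py wrong "[-100,0,30]" -1
```

```text
clock: 2.1
position: [0.5625, -0.0259, 0.2265]
ee_rot: [-0.374, -3.119, -0.0]
force: [0.1, 2.0, -0.9]
width: 0.996
gripper_force: 0.0
clock: 3.0
position: [0.562, -0.0248, 0.2245]
ee_rot: [-0.232, -2.431, -0.083]
force: [-0.8, -1.1, -1.6]
width: 0.997
gripper_force: 0.0
t 3.0 pos [ 0.562  -0.0248  0.2245] q [-0.15  0.81  0.36  1.16 -0.27  1.91  1.58] F [-0.8 -1.1 -1.6] w 0.997 gf 0.0
slide now axes (units) [-0.1486 -0.0058  0.1719] | in target axes [-0.148  -0.0061  0.1724] | dr units [-0.    -0.031 -0.012] deg 0.2
```

```bash
python3 -m pendant '{"slide":[[-0.08,0,0.05],[-0.08,-0.003,0.06],[-0.088,-0.003,0.06],[0,0,0]],"dr":[[0,0,0],[0,0,0],[0,0,0],[0,0,0]],"claw":[1,1,1,1]}'; python3 p.py wrong "[0,0,0]" -1
python3 - <<'E'
from h import *
c=arm.calibration("wrist");print(c)
im=arm.get_image("wrist")[:,:,::-1].copy();np.save("wc.npy",c,allow_pickle=True)
cv2.imwrite("pics/w0.png",im)
from p import seat
o,M=seat("wrong")
for y in(-.02,.02): cv2.polylines(im,[np.int32(proj(c,[o+M@[.027,y,.008],o+M@[.027,y,.015]]))],False,(0,0,255),1)
for z in (-.008,.008): cv2.polylines(im,[np.int32(proj(c,[o+M@[.03*np.cos(s),.03*np.sin(s),z] for s in np.linspace(0,6.28,60)]))],True,(0,255,255),1)
cv2.imwrite("pics/w0o.png",im)
E
```

```text
clock: 3.4
position: [0.5843, -0.0309, 0.1362]
ee_rot: [-0.232, -2.431, -0.083]
force: [-0.5, 0.4, 0.3]
width: 1.002
gripper_force: 0.0
t 3.4 pos [ 0.5843 -0.0309  0.1362] q [-0.14  0.93  0.35  1.16 -0.29  1.81  1.6 ] F [-0.5  0.4  0.3] w 1.002 gf 0.0
slide now axes (units) [-9.000e-04 -2.000e-04  3.296e-01] | in target axes [ 0.000e+00 -2.000e-04  3.296e-01] | dr units [-0.    -0.024 -0.016] deg 0.2
{'K': array([[323.33780182,   0.        , 279.43017724],
       [  0.        , 323.33780182, 212.32742428],
       [  0.        ,   0.        ,   1.        ]]), 'dist': array([0.0118274, 0.       , 0.       , 0.       , 0.       ]), 'xyz': array([ 0.63285428, -0.04096089,  0.30064778]), 'orientation': array([0.36586709, 0.3039315 , 1.35699468])}
```

View pics/w0o.png

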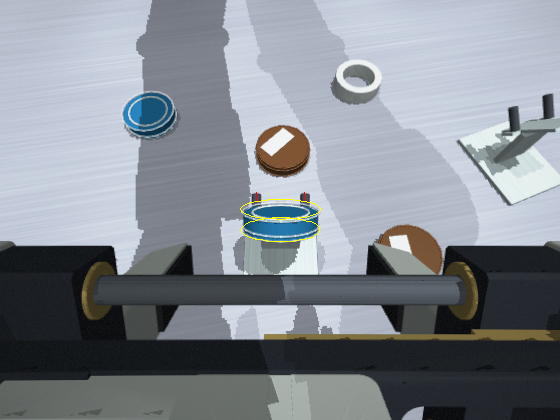

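The wrist overlay matches the dish at (281,220) to within about 1 px, and both fingers straddle it symmetrically. I'll descend and close.

```bash
python3 -m pendant '{"slide":[[0,0,0.05],[0,0,0.07],[0,0,0.07],[0,0,0.06],[0,0,0.04],[0,0,0.03],[0,0,0.01],[0,0,0]],"dr":[[0,0,0],[0,0,0],[0,0,0],[0,0,0],[0,0,0],[0,0,0],[0,0,0],[0,0,0]],"claw":[1,1,1,1,1,1,1,1]}' 15 && python3 -m pendant '{"slide":[[0,0,0],[0,0,0],[0,0,0],[0,0,0],[0,0,0],[0,0,0],[0,0,0]],"dr":[[0,0,0],[0,0,0],[0,0,0],[0,0,0],[0,0,0],[0,0,0],[0,0,0]],"claw":[0.5,0.5,0.5,0.5,0.5,0.5,0.5]}' 15; python3 p.py wrong "[0,0,0]" -1
```

```text
clock: 4.25
position: [0.5236, -0.0191, 0.0643]
ee_rot: [-0.232, -2.437, -0.084]
force: [0.2, -0.0, 0.3]
width: 0.998
gripper_force: 0.0
clock: 4.95
position: [0.5236, -0.0188, 0.064]
ee_rot: [-0.231, -2.437, -0.084]
force: [1.7, 2.5, 1.2]
width: 0.649
gripper_force: 15.0
t 4.95 pos [ 0.5236 -0.0188  0.064 ] q [-0.17  0.91  0.33  1.41 -0.29  1.58  1.62] F [1.7 2.5 1.2] w 0.649 gf 15.0
slide now axes (units) [-0.0032 -0.0017  0.0127] | in target axes [-0.0032 -0.0017  0.0127] | dr units [ 0.006  0.02  -0.004] deg 0.1
```

```bash
python3 -m pendant '{"slide":[[0,0,-0.02],[0,0,-0.04],[0,0,-0.06],[0,0,-0.08],[0,0,-0.08],[0,0,-0.08],[0,0,-0.06],[0,0,-0.04],[0,0,0]],"dr":[[0,0,0],[0,0,0],[0,0,0],[0,0,0],[0,0,0],[0,0,0],[0,0,0],[0,0,0],[0,0,0]],"claw":[0.5,0.5,0.5,0.5,0.5,0.5,0.5,0.5,0.5]}'; python3 p.py empty "[-120,0,0]" 1
python3 - <<'E'
from h import *
cv2.imwrite("pics/w1.png",arm.get_image("wrist")[:,:,::-1])
E
```

```text
clock: 5.85
position: [0.6117, -0.0366, 0.1713]
ee_rot: [-0.232, -2.439, -0.083]
force: [0.0, -0.4, -1.1]
width: 0.649
gripper_force: 15.0
t 5.85 pos [ 0.6117 -0.0366  0.1713] q [-0.12  0.94  0.35  1.03 -0.29  1.91  1.59] F [ 0.  -0.4 -1.1] w 0.649 gf 15.0
slide now axes (units) [0.2746 0.92   0.3091] | in target axes [ 0.0259 -1.0064  0.0605] | dr units [ 0.058 -3.031 23.434] deg 162.5
```

View pics/w1.png

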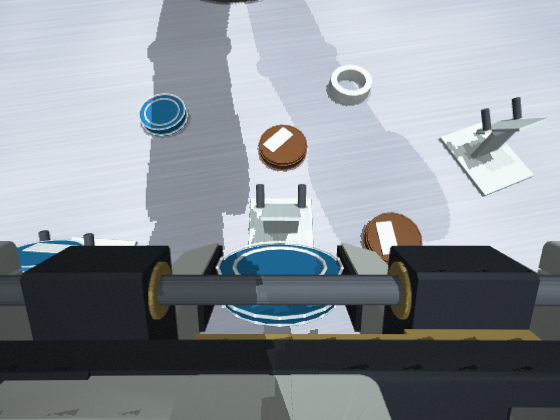

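The dish is held centrally at (281,280), its stand is clear, and the good dish is untouched at (45,250). I'll move above the empty stand and turn the dish over.

```bash
python3 -m pendant '{"slide":[[0.014,0.046,0.016],[0.028,0.092,0.031],[0.028,0.092,0.031],[0.028,0.092,0.031],[0.028,0.092,0.031],[0.028,0.092,0.031],[0.028,0.092,0.031],[0.028,0.092,0.031],[0.028,0.092,0.031],[0.028,0.092,0.031]],"dr":[[0,0,0],[0,0,0],[0,0,0],[0,0,0],[0,0,0],[0,0,0],[0,0,0],[0,0,0],[0,0,0],[0,0,0]],"claw":[0.5,0.5,0.5,0.5,0.5,0.5,0.5,0.5,0.5,0.5]}' && python3 -m pendant '{"slide":[[0.014,0.046,0.015],[0,0,0],[0,0,0],[0,0,0],[0,0,0],[0,0,0],[0,0,0],[0,0,0],[0,0,0],[0,0,0]],"dr":[[0,0,0.3],[0,-0.1,0.7],[0,-0.13,0.95],[0,-0.13,0.95],[0,-0.13,0.95],[0,-0.13,0.95],[0,-0.13,0.95],[0,-0.13,0.95],[0,-0.13,0.95],[0,-0.13,0.95]],"claw":[0.5,0.5,0.5,0.5,0.5,0.5,0.5,0.5,0.5,0.5]}'; python3 p.py empty "[-120,0,0]" 1
```

```text
clock: 6.9
position: [0.5419, 0.2463, 0.1527]
ee_rot: [-0.231, -2.435, -0.083]
force: [0.3, -0.8, -0.6]
width: 0.65
gripper_force: 15.0
clock: 7.9
position: [0.5388, 0.2598, 0.152]
ee_rot: [-1.476, -2.149, 0.401]
force: [-0.3, 0.3, -0.3]
width: 0.652
gripper_force: 15.0
t 7.9 pos [0.5388 0.2598 0.152 ] q [-0.68  0.87  0.59  1.28 -0.56  1.72  0.32] F [-0.3  0.3 -0.3] w 0.652 gf 15.0
slide now axes (units) [-0.011   0.0081 -0.0096] | in target axes [ 0.0091  0.0105 -0.0094] | dr units [ 0.03  -1.899 14.806] deg 102.6
```

```bash
python3 -m pendant '{"slide":[[0,0,0],[0,0,0],[0,0,0],[0,0,0],[0,0,0],[0,0,0],[0,0,0],[0,0,0],[0,0,0],[0,0,0]],"dr":[[0,-0.12,0.95],[0,-0.12,0.95],[0,-0.12,0.95],[0,-0.12,0.95],[0,-0.12,0.95],[0,-0.12,0.95],[0,-0.12,0.95],[0,-0.12,0.95],[0,-0.12,0.95],[0,-0.12,0.95]],"claw":[0.5,0.5,0.5,0.5,0.5,0.5,0.5,0.5,0.5,0.5]}' && python3 -m pendant '{"slide":[[0,0,0],[0,0,0],[0,0,0],[0,0,0],[0,0,0],[0,0,0],[0,0,0],[0,0,0]],"dr":[[0,-0.12,0.95],[0,-0.12,0.95],[0,-0.12,0.95],[0,-0.12,0.95],[0,-0.1,0.8],[0,-0.05,0.4],[0,0,0],[0,0,0]],"claw":[0.5,0.5,0.5,0.5,0.5,0.5,0.5,0.5]}'; python3 p.py empty "[-120,0,0]" 1
```

```text
clock: 8.9
position: [0.539, 0.2599, 0.1518]
ee_rot: [-2.609, -1.161, 0.884]
force: [1.2, 0.0, -0.2]
width: 0.648
gripper_force: 15.0
clock: 9.7
position: [0.5396, 0.2593, 0.152]
ee_rot: [2.884, 0.365, -1.037]
force: [0.4, 0.2, -0.5]
width: 0.65
gripper_force: 15.0
t 9.7 pos [0.5396 0.2593 0.152 ] q [-0.84  1.08  0.98  1.15 -0.68  1.98 -1.25] F [ 0.4  0.2 -0.5] w 0.65 gf 15.0
slide now axes (units) [ 0.0071  0.0088 -0.0077] | in target axes [ 0.0074  0.0085 -0.0077] | dr units [-0.004 -0.088  0.356] deg 2.5
```

```bash
python3 -m pendant '{"slide":[[0,0,0],[0.0035,0.004,-0.004],[0.0035,0.004,-0.004],[0,0,0]],"dr":[[0,-0.09,0.36],[0,0,0],[0,0,0],[0,0,0]],"claw":[0.5,0.5,0.5,0.5]}'; python3 p.py empty "[-5,0,4]" 1
python3 - <<'E'
from h import *
from p import seat
o,M=seat("empty");out=[]
def take(n):
    c=arm.calibration(n);im=arm.get_image(n)[:,:,::-1].copy();cv2.imwrite(f"pics/{n}2.png",im);return c,im
def draw(c,im,s,x0=0,y0=0):
    f=lambda P:np.int32(np.round(((proj(c,P)-[x0,y0]+.5)*s-.5)*16))
    for y in(-.02,.02): cv2.polylines(im,[f([o+M@[.027,y,-.008],o+M@[.027,y,.015]])],False,(0,0,255),1,16,4)
    cv2.polylines(im,[f([o+M@[a,b,-.008] for a,b in((-.008,-.018),(-.008,.018),(.044,.018),(.044,-.018))])],True,(0,255,255),1,16,4)
c,w=take("wrist");draw(c,w,1)
cols=[]
for n,(u,v) in(("scene",(420,225)),("top",(165,205))):
    c,im=take(n);z=cv2.resize(im[v-32:v+33,u-36:u+24],(240,260),interpolation=cv2.INTER_CUBIC);draw(c,z,4,u-36,v-32);cols.append(z)
col=np.vstack(cols);col=np.vstack([col,np.zeros((0,240,3),np.uint8)])
w=np.vstack([w,np.zeros((100,560,3),np.uint8)])
cv2.imwrite("pics/c2.png",np.hstack([w,col]))
E
```

```text
clock: 10.1
position: [0.5442, 0.2567, 0.1529]
ee_rot: [2.871, 0.299, -1.044]
force: [0.0, -0.1, 0.6]
width: 0.649
gripper_force: 15.0
t 10.1 pos [0.5442 0.2567 0.1529] q [-0.82  1.08  0.95  1.13 -0.66  1.98 -1.31] F [ 0.  -0.1  0.6] w 0.649 gf 15.0
slide now axes (units) [-0.0143 -0.003   0.3862] | in target axes [-0.014  -0.0031  0.3862] | dr units [-0.003 -0.007 -0.014] deg 0.1
```

View pics/c2.png

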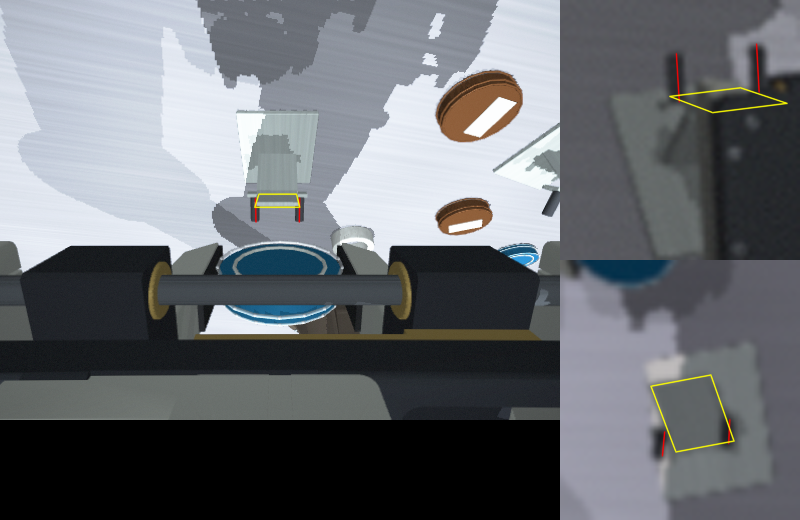

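The wrist view shows both pegs at (255,208) and (299,208) on the predicted lines, within about 1 mm, with the dish centred above them. I'll descend with checks.

```bash
python3 -m pendant '{"slide":[[-0.007,-0.003,0.03],[-0.007,0,0.06],[0,0,0.06],[0,0,0.06],[0,0,0.05],[0,0,0.04],[0,0,0.03],[0,0,0.02],[0,0,0],[0,0,0]],"dr":[[0,0,0],[0,0,0],[0,0,0],[0,0,0],[0,0,0],[0,0,0],[0,0,0],[0,0,0],[0,0,0],[0,0,0]],"claw":[0.5,0.5,0.5,0.5,0.5,0.5,0.5,0.5,0.5,0.5]}'; python3 p.py empty "[-5,0,4]" 1
```

```text
clock: 11.25
position: [0.475, 0.2431, 0.0753]
ee_rot: [2.871, 0.298, -1.043]
force: [-0.7, 0.5, 0.2]
width: 0.648
gripper_force: 15.0
t 11.25 pos [0.475  0.2431 0.0753] q [-0.92  1.08  0.93  1.42 -0.67  1.77 -1.23] F [-0.7  0.5  0.2] w 0.648 gf 15.0
slide now axes (units) [-0.0004  0.0005  0.0369] | in target axes [-0.0003  0.0005  0.0369] | dr units [ 0.001 -0.006 -0.022] deg 0.2
```

Now small steps down to contact with the pegs.

```bash
for i in 1; do python3 -m pendant '{"slide":[[0,0,0.01],[0,0,0.01],[0,0,0.01],[0,0,0.005],[0,0,0],[0,0,0]],"dr":[[0,0,0],[0,0,0],[0,0,0],[0,0,0],[0,0,0],[0,0,0]],"claw":[0.5,0.5,0.5,0.5,0.5,0.5]}'; done; python3 p.py empty "[-4,0,0]" 1
```

```text
clock: 11.85
position: [0.468, 0.2418, 0.067]
ee_rot: [2.871, 0.298, -1.044]
force: [0.1, 0.5, -1.2]
width: 0.646
gripper_force: 15.0
t 11.85 pos [0.468  0.2418 0.067 ] q [-0.93  1.08  0.93  1.44 -0.67  1.75 -1.22] F [ 0.1  0.5 -1.2] w 0.646 gf 15.0
slide now axes (units) [0.0134 0.0009 0.0039] | in target axes [0.0134 0.0009 0.0039] | dr units [ 0.    -0.002 -0.022] deg 0.2
```

```bash
python3 -m pendant '{"slide":[[0,0,0.003],[0,0,0],[0,0,0]],"dr":[[0,0,0],[0,0,0],[0,0,0]],"claw":[0.5,0.5,0.5]}'; python3 p.py empty "[-4,0,0]" 1
```

```text
clock: 12.15
position: [0.4678, 0.2417, 0.0665]
ee_rot: [2.871, 0.298, -1.043]
force: [2.5, 0.4, 3.0]
width: 0.646
gripper_force: 15.0
t 12.15 pos [0.4678 0.2417 0.0665] q [-0.93  1.08  0.93  1.44 -0.67  1.74 -1.22] F [2.5 0.4 3. ] w 0.646 gf 15.0
slide now axes (units) [0.0131 0.0007 0.0021] | in target axes [0.0131 0.0007 0.0021] | dr units [ 0.001 -0.008 -0.021] deg 0.2
```

Peg contact came within 1 mm of the prediction. Now I'll ease off slightly and move in towards the plate.

```bash
python3 -m pendant '{"slide":[[0,0,-0.003],[0.005,0,0],[0.005,0,0],[0,0,0],[0,0,0]],"dr":[[0,0,0],[0,0,0],[0,0,0],[0,0,0],[0,0,0]],"claw":[0.5,0.5,0.5,0.5,0.5]}'; python3 p.py empty "[-4,0,0]" 1;  python3 -m pendant '{"slide":[[0.003,0,0],[0,0,0],[0,0,0]],"dr":[[0,0,0],[0,0,0],[0,0,0]],"claw":[0.5,0.5,0.5]}'; python3 p.py empty "[-4,0,0]" 1
```

```text
clock: 12.65
position: [0.4702, 0.2422, 0.0649]
ee_rot: [2.87, 0.298, -1.045]
force: [0.4, 1.6, -0.8]
width: 0.649
gripper_force: 15.0
t 12.65 pos [0.4702 0.2422 0.0649] q [-0.93  1.08  0.93  1.43 -0.67  1.75 -1.22] F [ 0.4  1.6 -0.8] w 0.649 gf 15.0
slide now axes (units) [0.0032 0.0008 0.0032] | in target axes [0.0032 0.0008 0.0032] | dr units [ 0.     0.001 -0.023] deg 0.2
clock: 12.95
position: [0.471, 0.2424, 0.0645]
ee_rot: [2.871, 0.298, -1.044]
force: [-1.3, -0.7, -0.6]
width: 0.647
gripper_force: 15.0
t 12.95 pos [0.471  0.2424 0.0645] q [-0.92  1.08  0.93  1.43 -0.67  1.75 -1.22] F [-1.3 -0.7 -0.6] w 0.647 gf 15.0
slide now axes (units) [0.0003 0.0008 0.0039] | in target axes [0.0003 0.0008 0.0039] | dr units [ 0.    -0.002 -0.022] deg 0.2
```

```bash
python3 -m pendant '{"slide":[[0.004,0,0],[0,0,0],[0,0,0]],"dr":[[0,0,0],[0,0,0],[0,0,0]],"claw":[0.5,0.5,0.5]}';  python3 -m pendant '{"slide":[[0.003,0,0],[0,0,0],[0,0,0]],"dr":[[0,0,0],[0,0,0],[0,0,0]],"claw":[0.5,0.5,0.5]}'; python3 p.py empty "[-4,0,0]" 1
```

```text
clock: 13.25
position: [0.4717, 0.2425, 0.0638]
ee_rot: [2.871, 0.298, -1.045]
force: [-0.1, -0.0, 1.9]
width: 0.646
gripper_force: 15.0
clock: 13.55
position: [0.4717, 0.2425, 0.0638]
ee_rot: [2.87, 0.297, -1.047]
force: [-4.7, -1.3, 7.1]
width: 0.65
gripper_force: 15.0
t 13.55 pos [0.4717 0.2425 0.0638] q [-0.92  1.09  0.93  1.43 -0.67  1.75 -1.22] F [-4.7 -1.3  7.1] w 0.65 gf 15.0
slide now axes (units) [-0.0031  0.0009  0.0038] | in target axes [-0.0031  0.0009  0.0038] | dr units [-0.003  0.016 -0.025] deg 0.2
```

The dish is now touching the plate, with about 8 N. I'll ease off and release.

```bash
python3 -m pendant '{"slide":[[-0.004,0,0],[0,0,0.002],[0,0,0],[0,0,0],[0,0,0],[0,0,0],[0,0,0],[0,0,0]],"dr":[[0,0,0],[0,0,0],[0,0,0],[0,0,0],[0,0,0],[0,0,0],[0,0,0],[0,0,0]],"claw":[0.5,0.5,0.7,0.75,0.8,0.9,1,1]}'; python3 -m pendant '{"slide":[[0,0,0],[0,0,0],[0,0,-0.02],[0,0,-0.04],[0,0,-0.06],[0,0,-0.08],[0,0,-0.08],[0,0,-0.08],[0,0,-0.06],[0,0,0]],"dr":[[0,0,0],[0,0,0],[0,0,0],[0,0,0],[0,0,0],[0,0,0],[0,0,0],[0,0,0],[0,0,0],[0,0,0]],"claw":[1,1,1,1,1,1,1,1,1,1]}'; python3 p.py empty "[-4,0,0]" 1
python3 - <<'E'
from h import *
from p import seat
o,M=seat("empty")
c=arm.calibration("wrist");w=arm.get_image("wrist")[:,:,::-1].copy()
for z in (-.008,.008): cv2.polylines(w,[np.int32(proj(c,[o+M@[.03*np.cos(s),.03*np.sin(s),z] for s in np.linspace(0,6.28,60)]))],True,(0,255,255),1)
cols=[]
for n,(u,v) in(("scene",(420,225)),("top",(165,205))):
    im=arm.get_image(n)[:,:,::-1];cols.append(cv2.resize(im[v-32:v+33,u-36:u+24],(240,260),interpolation=cv2.INTER_CUBIC))
cv2.imwrite("pics/c3.png",np.hstack([np.vstack([w,np.zeros((100,560,3),np.uint8)]),np.vstack(cols)]))
E
```

```text
clock: 14.35
position: [0.4713, 0.2424, 0.0634]
ee_rot: [2.871, 0.298, -1.044]
force: [-0.8, 0.2, -0.2]
width: 0.982
gripper_force: 0.0
clock: 15.35
position: [0.5528, 0.2585, 0.1624]
ee_rot: [2.874, 0.297, -1.038]
force: [-0.2, -0.2, 0.4]
width: 0.998
gripper_force: 0.0
t 15.35 pos [0.5528 0.2585 0.1624] q [-0.79  1.05  0.88  1.08 -0.62  1.99 -1.36] F [-0.2 -0.2  0.4] w 0.998 gf 0.0
slide now axes (units) [-0.0048 -0.0034  0.4327] | in target axes [-0.0027 -0.0034  0.4327] | dr units [-0.001 -0.04  -0.026] deg 0.3
```

View pics/c3.png

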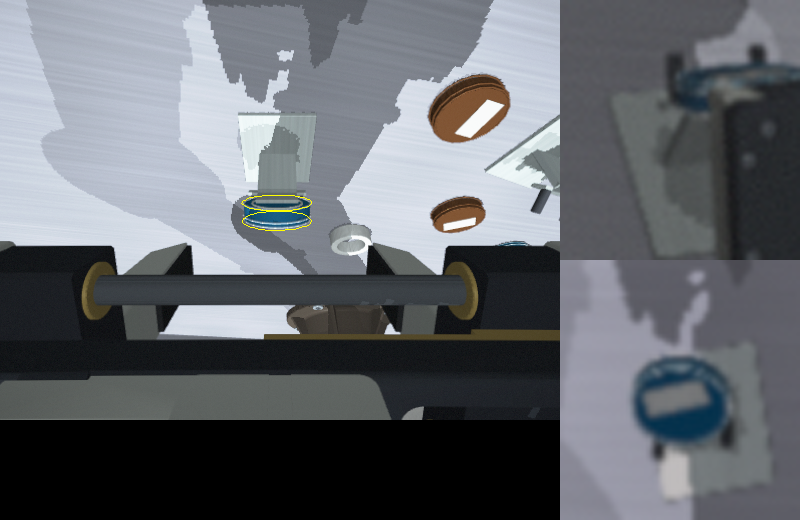

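In the wrist view the dish sits inside the predicted seat outline (277,213). The top crop (683,395) shows the label facing outward. The gripper is clear, so I'm handing in.

```bash
python3 -m pendant '{"slide":[[0,0,0],[0,0,0],[0,0,0]],"dr":[[0,0,0],[0,0,0],[0,0,0]],"claw":[1,1,1]}'; python3 -c "
from cell import arm
print(arm.sign_off())"
```

```text
clock: 15.8
position: [0.55, 0.2595, 0.1595]
ee_rot: [2.87, 0.298, -1.045]
force: [0.2, -0.8, -0.6]
width: 0.996
gripper_force: 0.0
the job is handed in; nothing more can be done
None
```

I turned the wrong-way dish over and seated it on the empty stand, label outward, without touching the good dish; I handed in at about 15.8 s with the gripper clear, and no verdict came back.

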